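# Lock a trolley wheel onto its axle with a wire lock pin

## Robot

A 6-joint arm with a two-finger parallel gripper is mounted at the origin on the work surface. World frame = base frame: x ahead of the robot, y to its left, z up, the work surface at z = 0. Lengths are in m, angles in rad, forces in N, time in s.
With the tool pointing down it reaches from about 0.35 to 0.85 m from the base axis. Payload 8.1 kg.
Tool frame: the origin (TCP) lies midway between the tips of the shut fingers; the grasp point (between the pads) lies 19 mm behind it (robot.grip_point_offset is the distance from the TCP to the grasp point, in m); z points along the fingers, y is the line along which they close (so a half turn about z gives the same grasp; the last joint's range is limited). The gripper opens to 93 mm and grips with 3 to 60 N. Pads are 15 mm wide; open, the fingers measure 128 mm over their backs; the gripper's body (75 mm by 188 mm) begins 65 mm behind the grasp point.
Start: joints at [1.232, 0.13, 1.488, -0, 1.523, -0.085], TCP at [0.151, 0.581, 0.219] pointing down, gripper open.
Joint ranges: [-2.96, 2.96], [-0.89, 2.26], [0.02, 2.5], [-1.34, 4.48], [0, 2.73], [-2.66, 2.66]. Speed limits (rad/s): [2.39, 2.39, 2.79, 3.14, 3.14, 3.14].

## Interface

Orientations are given as a rotation vector (axis times angle).
In Python, from plant import robot, read_camera, job gives the robot as it stands.
- The arm moves only by the shell command python3 -m inch 'ROWS' [FORCE]. ROWS is JSON, one flat list of numbers, 5 for each row, row after row: the shift along the world's x, y, z in mm, then the turn about the world's z in degrees, then the opening in per cent of the stroke, from 0 (shut) to 100 (fully open). In form: [dx, dy, dz, yaw, hand, dx, dy, dz, yaw, hand, ...]. A call has 1 to 10 rows; each row is the pose to reach, as a shift and turn from the pose commanded when the call began; what a row does not reach only later rows make up. A row lasts 1/12 s, in which the tool goes at most 41.7 mm and 7.16 degrees, less where a joint would pass 70% of its speed; a pose out of reach is approached as far as the arm can. A call with a gripper value outside its range is refused whole. The fingers move at their own pace and stop on an object; FORCE is the grip in N (left out, the last holds). Time passes only in rows, so rows that repeat a pose let the fingers close. It gives the time, the measured TCP pose, the force, the opening and the grip force at its end, in the units of the state.
- robot.read_state(): the state, without advancing time (a new reading comes with each control period).
- read_camera(name): name is "scene" or "top" or "wrist"; returns a dict with "image" (420x560x3 uint8, blue, green, red), "K" (3x3 intrinsics, pixels), "extrinsics" (4x4, takes a point from world to camera coordinates); the wrist camera has in their place "mount" (4x4, takes a point from camera to tool coordinates, whose origin is the TCP and whose axes are the flange's). Camera axes: x right, y down, z forward; pixel columns grow to the right and rows downward; lengths in m; the calibration is good to about 2 mm. A picture is of the moment at which its call begins: read the wrist's pose just before it. There is no depth.
- job.close_job(): hands the job in; it is judged then, once.
The state is a dict: "t": time; "q": joint angles; "dq": joint speeds; "joint_torque": joint torques, N m; "tool_pos": TCP position; "orientation": TCP orientation; "force": force on the tool from outside, world axes, zero at the start; "wrist_torque": the same for the moment, N m; "opening": finger opening in m; "gripper_force": force on a finger pad.
Only numpy, scipy, OpenCV 4.12 (cv2) and the standard library are available. Lean on these libraries where they do the work, as an engineer would, in place of code of your own. Each camera call takes 0.05 s, during which the arm holds its last target. There are 200 camera calls.

## Task

Take the lock pin with the wire ring from the wooden block and push it down through the hole in the axle end, with its ring pointing out past the end of the axle, until its collar sits on the axle. Then swing the ring down over the axle end so that it hangs round the axle and locks the pin, and leave the plain pin in the block.

Things in the scene. Friction and masses are not known exactly. Their poses are not given: they have to be found in the camera images.
- lock_pin: Steel pin with a wire ring, in an end hole of a wooden block. Origin: on its axis, underside of its collar (38 mm wide, 4 thick); z up, x to the ring's side. Below: shank 11 mm thick, 62 long, last 10 tapered to 5. Above: upright grip tab, 18 along x, 14 along y, top at z 48; grip across y, fingertips above z 12. The ring's hinge wire runs along y through the tab at z 7, 61 long.
- bail (a joint): Hinge of the lock pin's ring, rad: 0 = level, out along the pin's +x; positive = swung down, stop 1.45; stops up at -0.45. U-shaped loop of 5 mm wire, 56 mm wide, its end 64 mm from the hinge. Starts near level and stays where left; under 1 N at its end moves it. Press its end down from above, then in towards the axle. It clears the axle only if it points out along the axle.
- hole (a point): Centre of the hole's top mouth in the fixed level axle's 36 mm square steel end. x: along the axle out of its free end, 17 mm away; y across; z up, 103 mm above the desk. The hole goes straight down through 36 mm, 19 wide, chamfer 4 (27 at the top). A washer and a rubber wheel (diameter 100, its top 135 above the desk) are on the axle from 35 to 72 mm along -x. Base plate 8 thick below.
- plain_pin: Plain steel pin in the other end hole of the wooden block: same shank and collar, but a low round head 22 mm wide, 18 high, and no ring. Origin: on its axis, underside of the collar, z up. It stays there. The fixed block is 60 x 170 mm, 70 high, holes 13 mm wide, the end ones 110 mm apart, the middle one empty; pins stand loose in them, collar on the block's top.
Not all that is in view belongs to the job. There is more than one size of the lock_pin; the job needs the larger. Several things look just like the part that bears hole: the one meant starts farthest to the robot's left.

How it is judged:
By the outcome, as a careful person would: the job done as asked, in the order asked, and still so for the second after the job is handed in, with the robot touching nothing.
It also fails if it takes over 50 s, if anything falls off the work surface, if the arm or the gripper's body presses on something with over 40 N, if the wrist force passes 120 N, or if a joint passes its speed limit or range.

## Working session

There is one attempt and no reset: what is moved stays moved. The work goes in short steps, Python scripts to look and compute and a shell command to move; the robot and the scene stay as the last step left them, time stands still between calls to the robot, and variables do not carry over. Pictures are saved under pics/ and viewed, at most 10 in all, crops included, and the job is handed in when it is done.

```bash
ls; mkdir -p pics; cat > h.py <<'E'
import numpy as np, cv2
from plant import robot, read_camera, job
from scipy.spatial.transform import Rotation as R
def ray(c,u,v,E=None):
    """origin, dir in world"""
    E=c["E"]; d=np.linalg.inv(c["K"])@[u,v,1]
    Ri=E[:3,:3].T; return -Ri@E[:3,3], Ri@d
def plane(c,u,v,z):
    o,d=ray(c,u,v); return o+d*(z-o[2])/d[2]
def tri(obs):
    A=np.zeros((3,3));b=np.zeros(3)
    for c,u,v in obs:
        o,d=ray(c,u,v); d=d/np.linalg.norm(d); P=np.eye(3)-np.outer(d,d); A+=P;b+=P@o
    p=np.linalg.solve(A,b); return p
def cam(name):
    s=robot.read_state(); c=read_camera(name); c=dict(c)
    if name=="wrist":
        T=np.eye(4);T[:3,:3]=R.from_rotvec(s["orientation"]).as_matrix();T[:3,3]=s["tool_pos"]
        c["E"]=np.linalg.inv(T@np.array(c["mount"]))
    else: c["E"]=np.array(c["extrinsics"])
    c["K"]=np.array(c["K"]); return c
def proj(c,p):
    q=c["K"]@(c["E"][:3,:3]@np.array(p)+c["E"][:3,3]); return q[:2]/q[2]
E
python3 - <<'E'
from h import *
import pickle
s=robot.read_state(); print(s["t"],s["tool_pos"],s["orientation"],s["opening"])
for n in ("scene","top","wrist"):
    c=cam(n); pickle.dump(c,open(n+".pkl","wb")); cv2.imwrite(f"pics/{n}0.png",c["image"])
    print(n,c["E"].round(3).tolist(),c["K"].round(1).tolist())
E
```

```text
pics
0.0 [0.15043877 0.5802469  0.21759399] [-3.97528199e-01 -3.11596633e+00  2.81863581e-03] 0.09276043721124014
scene [[-0.868, 0.496, 0.005, 0.536], [0.307, 0.544, -0.781, -0.041], [-0.39, -0.677, -0.625, 1.061], [0.0, 0.0, 0.0, 1.0]] [[431.0, 0.0, 275.6], [0.0, 431.0, 214.9], [0.0, 0.0, 1.0]]
top [[-0.03, -0.999, 0.039, -0.102], [-0.994, 0.026, -0.111, 0.571], [0.11, -0.042, -0.993, 0.822], [0.0, 0.0, 0.0, 1.0]] [[430.4, 0.0, 285.3], [0.0, 430.4, 208.0], [0.0, 0.0, 1.0]]
wrist [[0.251, 0.968, -0.002, -0.599], [0.923, -0.239, 0.301, -0.035], [0.291, -0.077, -0.953, 0.393], [0.0, 0.0, 0.0, 1.0]] [[366.7, 0.0, 276.2], [0.0, 366.7, 207.2], [0.0, 0.0, 1.0]]
```

View pics/scene0.png

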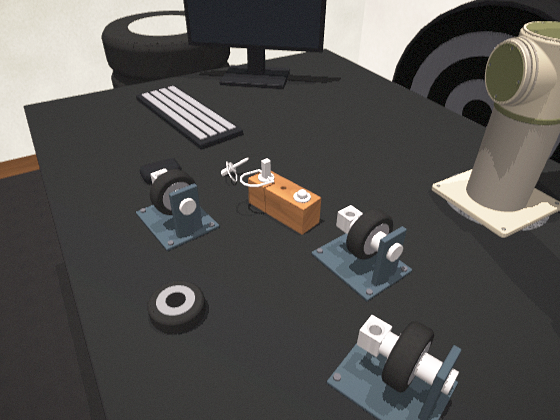

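View pics/top0.png

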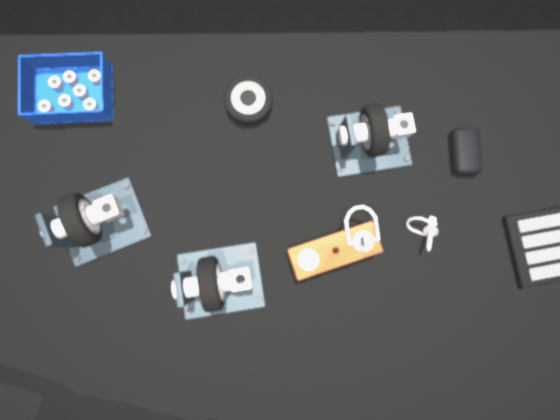

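The scene shows three stands, and the top view puts the leftmost one at (105,208), which is (375,330) in the scene. The block with the lock pin is at (363,241) in the top view and (266,165) in the scene. The smaller pin lies loose at (428,228) in the top view. Next I'll look at enlarged crops.

```bash
python3 - <<'E'
from h import *
import pickle
t=pickle.load(open("top.pkl","rb"));s=pickle.load(open("scene.pkl","rb"))
def cr(c,u,v,w=80,h=60,k=5):
    return cv2.resize(c["image"][v:v+h,u:u+w],None,fx=k,fy=k,interpolation=cv2.INTER_CUBIC)
a=np.vstack([np.hstack([cr(t,60,180),cr(t,320,200)]),np.hstack([cr(s,345,300),cr(s,230,150)])])
cv2.imwrite("pics/crops.png",a)
E
```

```text
(no output)
```

View pics/crops.png

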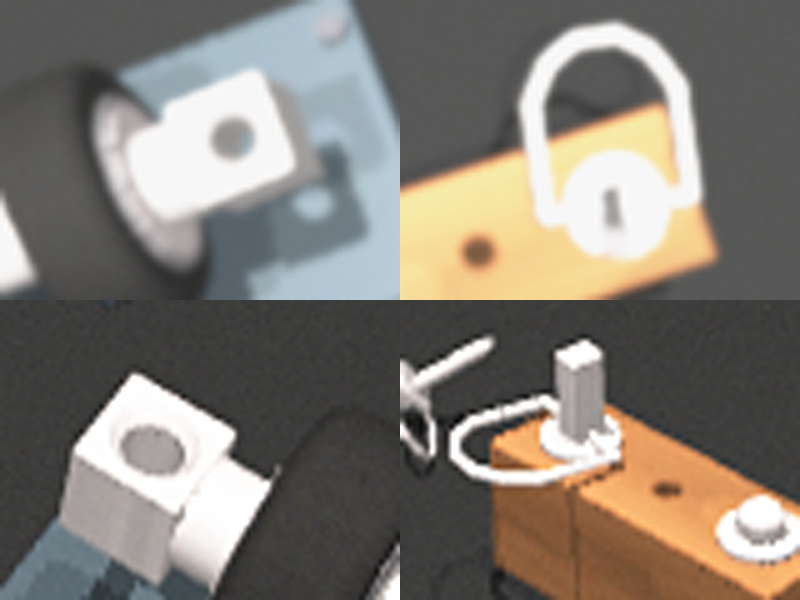

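The crops show the target hole at (106.3,207.5) in top and (375.5,329.5) in scene. The pin's collar is at (363.1,241.1) in top, and its tab top at (265.5,160.5) in scene. The ring end is at (362.4,206.6) in top.

```bash
python3 - <<'E'
from h import *
import pickle
t=pickle.load(open("top.pkl","rb"));s=pickle.load(open("scene.pkl","rb"))
print("hole",tri([(t,106.3,207.5),(s,375.5,329.5)]).round(4), plane(t,106.3,207.5,.103).round(4),plane(s,375.5,329.5,.103).round(4))
print("collar",tri([(t,363.1,241.1),(s,266.2,177.5)]).round(4),plane(t,363.1,241.1,.074).round(4),plane(s,266.2,177.5,.074).round(4),"tabtop s",plane(s,265.5,160.5,.118).round(4))
a=plane(t,60+48.0/1,180+0,.103)
h=plane(t,106.3,207.5,.103)
for n,p in dict(e1=(60+263/5,180+70/5),e2=(60+296/5,180+178/5),b1=(60+163/5,180+112/5),wheelside=(60+150/5,180+160/5)).items(): print(n,(plane(t,*p,.103)-h).round(4))
e1=plane(t,60+263/5,180+14,.103);e2=plane(t,60+296/5,180+178/5,.103)
m=(e1+e2)/2-h; print("axle dir",np.degrees(np.arctan2(m[1],m[0])),np.linalg.norm(m), "edge normal",np.degrees(np.arctan2(*(e2-e1)[:2]))*-1)
h1=plane(t,320+(548-400)/5,243,.077);h2=plane(t,320+(690-400)/5,239,.077);e=plane(t,362.4,206.6,.077)
d=e-(h1+h2)/2; print("ring",((h1+h2)/2).round(4),e.round(4),np.degrees(np.arctan2(d[1],d[0])),np.linalg.norm(d),np.degrees(np.arctan2(*(h1-h2)[:2][::1])))
m=plane(t,335.6,250.4,.07);p=plane(t,308,260,.074);c=plane(t,363.1,241.1,.074); d=p-c;print("block dir",np.degrees(np.arctan2(d[1],d[0])),np.linalg.norm(d),p)
print(np.array(read_camera("wrist")["mount"]).round(3).tolist())
E
```

```text
hole [0.5691 0.2086 0.1008] [0.5695 0.2072 0.103 ] [0.5697 0.2102 0.103 ]
collar [ 0.4957 -0.2606  0.0724] [ 0.4967 -0.2611  0.074 ] [ 0.4959 -0.2576  0.074 ] tabtop s [ 0.4956 -0.2606  0.118 ]
e1 [ 0.0242 -0.0108  0.    ]
e2 [-0.0152 -0.023   0.    ]
b1 [0.0099 0.0244 0.    ]
wheelside [-0.0074  0.0286  0.    ]
axle dir -75.09445119220236 0.017502328368465478 edge normal 107.17506583813692
ring [ 0.4968 -0.2618  0.077 ] [ 0.562  -0.2624  0.077 ] -0.5019756858307018 0.06524573199042079 -6.257057467590483
block dir 106.97058041331798 0.11053923434695642 [ 0.46446558 -0.155339    0.074     ]
[[0.0, -0.953, -0.302, 0.085], [1.0, 0.0, -0.0, -0.0], [0.0, -0.302, 0.953, -0.167], [0.0, 0.0, 0.0, 1.0]]
```

```bash
python3 -m inch '[30,-28,4,2,100, 60,-56,8,4,100, 90,-84,12,6,100, 120,-112,16,8,100, 150,-140,20,10,100, 180,-168,24,12,100, 210,-196,28,14,100, 240,-224,30,16,100, 270,-252,30,18,100, 300,-280,30,18,100]' 40
python3 -m inch '[5,-40,0,0,100, 10,-80,0,0,100, 15,-120,0,0,100, 20,-160,0,0,100, 25,-200,0,0,100, 28,-240,0,0,100, 31,-280,0,0,100, 34,-320,0,0,100, 37,-360,0,0,100, 40,-400,0,0,100]'
python3 -m inch '[2,-40,0,0,100, 3,-80,0,0,100, 4,-120,0,0,100, 5,-160,0,0,100, 5,-160,0,0,100]'
python3 - <<'E'
from h import *
import pickle
c=cam("wrist");pickle.dump(c,open("w1.pkl","wb"));cv2.imwrite("pics/w1.png",c["image"])
s=robot.read_state();print(s["t"],s["tool_pos"],s["orientation"],s["force"])
for p in [(.4957,-.2606,.074),(.4957,-.2606,.118)]: print(proj(c,p))
E
```

```text
t: 1.03
tool_pos: [0.4518, 0.2992, 0.2489]
orientation: [-0.098, 3.14, 0.0]
force: [0.4, 0.8, -0.3]
opening: 0.093
gripper_force: 0.0
t: 1.87
tool_pos: [0.4903, -0.1012, 0.2487]
orientation: [-0.095, 3.14, -0.0]
force: [1.4, 1.0, 0.3]
opening: 0.0926
gripper_force: 0.0
t: 2.28
tool_pos: [0.4944, -0.2655, 0.2478]
orientation: [0.087, -3.139, 0.003]
force: [1.0, 0.9, 0.3]
opening: 0.093
gripper_force: 0.0
2.3333 [ 0.49467741 -0.26252244  0.24777806] [ 8.73866189e-02 -3.13906527e+00 -1.90409241e-04] [ 0.33360989 -0.07430414 -1.44127119]
[281.38829001 186.88996814]
[281.99640521 199.81529976]
```

View pics/w1.png

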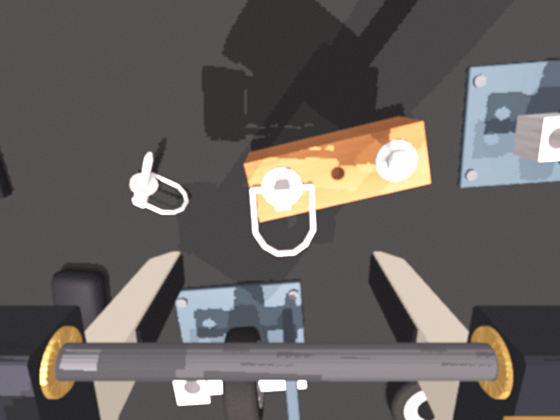

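The wrist view has the collar at (282,187), matching the prediction of (281,187). The ring's hinge ends are at about (251,188) and (315,187) and its end at (284,255), so the ring is square to the gripper.

```bash
python3 - <<'E'
from h import *
import pickle
c=pickle.load(open("w1.pkl","rb"));t=pickle.load(open("top.pkl","rb"));s=pickle.load(open("scene.pkl","rb"))
print(tri([(c,282,187),(t,363.1,241.1),(s,266.2,177.5)]).round(4))
g=c["image"].min(axis=2); m=((g>165)*255).astype(np.uint8); m[:150]=0;m[262:]=0;m[:,:245]=0;m[:,325:]=0
n,l,st,ce=cv2.connectedComponentsWithStats(m); print(st.tolist())
P=lambda u,v:plane(c,u,v,.077)
mm=m[205:230]; L=[];Rr=[]
for r in range(205,232,3):
    xs=np.where(m[r])[0]; a=xs[xs<275];b=xs[xs>290]; L.append(P(a.mean(),r));Rr.append(P(b.mean(),r))
for q in (np.array(L),np.array(Rr)):
    print(np.degrees(np.polyfit(q[:,0],q[:,1],1)[0]), q.mean(0))
print("end",P(284,253))
s_=robot.read_state();print(s_["tool_pos"],np.degrees(R.from_rotvec(s_["orientation"]).as_matrix()[:2,1]).tolist(),R.from_rotvec(s_["orientation"]).as_matrix()[:,2])
E
```

```text
[ 0.4959 -0.2602  0.0729]
[[0, 0, 560, 420, 232221], [284, 160, 17, 5, 37], [307, 160, 1, 1, 1], [249, 166, 68, 91, 2895], [250, 177, 10, 7, 25], [320, 184, 1, 1, 1], [321, 184, 4, 3, 6], [318, 204, 7, 3, 14]]
-6.897515996650289 [ 0.52650406 -0.28337043  0.077     ]
15.129329894736872 [ 0.52350507 -0.23001843  0.077     ]
end [ 0.56308409 -0.25397608  0.077     ]
[ 0.49467741 -0.26252244  0.24777806] [-3.1875717646057904, 57.207042001877376] [-1.31412863e-03  8.47325674e-05 -9.99999133e-01]
```

```bash
python3 -m inch '[0,0,-40,2,100, 0,0,-80,2,100, 0,0,-90,2,100, 0,0,-90,2,100]'
```

```text
t: 2.67
tool_pos: [0.4931, -0.2566, 0.1544]
orientation: [0.15, -3.131, -0.008]
force: [-0.2, 0.7, -0.1]
opening: 0.0932
gripper_force: 0.0
```

```bash
python3 -m inch '[0,0,0,0,100, 0,0,0,0,100]'; python3 - <<'E'
from h import *
for i in range(3):
    c=cam("wrist");s=robot.read_state();print(s["t"],s["tool_pos"].round(4) if hasattr(s["tool_pos"],"round") else s["tool_pos"],R.from_rotvec(s["orientation"]).as_matrix()[:,1].round(3))
print(proj(c,(.4959,-.2602,.118)))
import pickle; pickle.dump(c,open("w2.pkl","wb"))
cv2.imwrite("pics/w2.png",cv2.resize(c["image"][90:300,140:420],None,fx=2.5,fy=2.5))
E
```

```text
t: 2.83
tool_pos: [0.4971, -0.2595, 0.1615]
orientation: [-0.15, 3.135, -0.003]
force: [0.2, -0.9, 0.0]
opening: 0.0927
gripper_force: 0.0
2.8833 [ 0.4973 -0.2598  0.1618] [-0.096  0.995 -0.003]
2.9333 [ 0.4972 -0.2598  0.1617] [-0.096  0.995 -0.003]
2.9833 [ 0.4971 -0.2598  0.1614] [-0.095  0.995 -0.003]
[275.58144533 234.10120501]
```

View pics/w2.png

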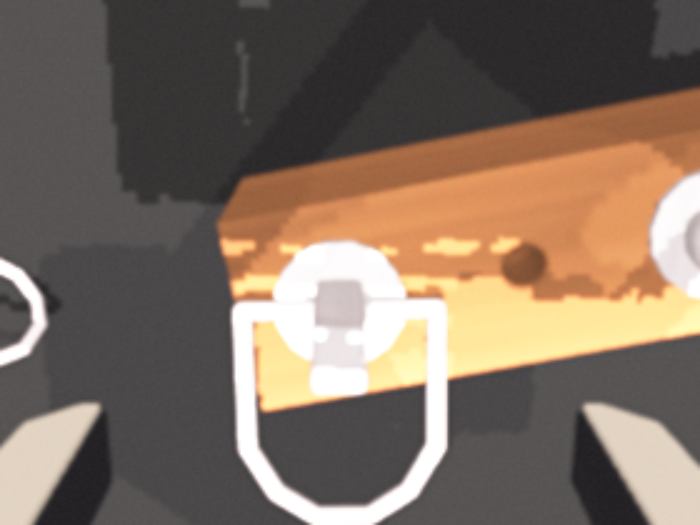

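The tab top is at (275.6,242.8) in the full frame, the collar at (276,211) and the ring is square to the image. The fingers sit symmetrically on either side.

```bash
python3 - <<'E'
from h import *
import pickle
c=pickle.load(open("w2.pkl","rb"));c1=pickle.load(open("w1.pkl","rb"));s=pickle.load(open("scene.pkl","rb"))
print("tab",plane(c,275.6,242.8,.118).round(4),"tri",tri([(c,275.6,242.8),(s,265.5,160.5)]).round(4))
print("collar",plane(c,140+340/2.5,90+304/2.5,.074).round(4))
print("hinge",plane(c,140+234/2.5,90+308/2.5,.077),plane(c,140+446/2.5,90+306/2.5,.077),"end",plane(c,140+343/2.5,90+513/2.5,.077))
E
```

```text
tab [ 0.5017 -0.2596  0.118 ] tri [ 0.4988 -0.2586  0.1208]
collar [ 0.496  -0.2601  0.074 ]
hinge [ 0.49913523 -0.2905474   0.077     ] [ 0.4926091  -0.22963941  0.077     ] end [ 0.56316851 -0.25267113  0.077     ]
```

```bash
python3 -m inch '[1,0,-38,1,100, 1,0,-66,1,100, 1,0,-74,1,100, 1,0,-74,1,60, 1,0,-74,1,20, 1,0,-74,1,0, 1,0,-74,1,0, 1,0,-74,1,0, 1,0,-74,1,0]' 45; python3 -m inch '[0,0,0,0,0,0,0,0,0,0]' 45
```

```text
t: 3.73
tool_pos: [0.4973, -0.2597, 0.0859]
orientation: [-0.177, 3.135, -0.002]
force: [-0.2, 0.2, -1.0]
opening: 0.058
gripper_force: 0.0
t: 3.9
tool_pos: [0.4968, -0.2593, 0.085]
orientation: [-0.177, 3.136, -0.0]
force: [0.7, 0.8, 0.1]
opening: 0.0445
gripper_force: 0.0
```

```bash
python3 -m inch '[0,0,0,0,0,0,0,0,0,0,0,0,0,0,0,0,0,0,0,0,0,0,0,0,0,0,0,0,0,0,0,0,0,0,0,0,0,0,0,0]' 45
```

```text
t: 4.57
tool_pos: [0.4967, -0.2595, 0.0847]
orientation: [-0.177, 3.136, -0.001]
force: [0.9, -2.5, -0.3]
opening: 0.0136
gripper_force: 45.0
```

```bash
python3 -m inch '[0,0,15,0,0,0,0,50,0,0,0,0,90,0,0,0,0,130,0,0,3,20,150,-4,0,9,55,155,-10,0,15,90,155,-16,0,21,130,155,-22,0,27,170,155,-28,0,33,210,155,-34,0]'
python3 -m inch '[6,40,0,-6,0,12,80,0,-12,0,18,120,0,-18,0,24,160,0,-24,0,30,200,0,-30,0,36,230,0,-36,0,39,250,0,-42,0,39,258,0,-46,0,39,258,0,-46,0,39,258,0,-46,0]'
python3 -m inch '[0,0,0,0,0,0,0,0,0,0,0,0,0,0,0]'
python3 - <<'E'
from h import *
import pickle
c=cam("wrist");pickle.dump(c,open("w3.pkl","wb"));cv2.imwrite("pics/w3.png",c["image"])
s=robot.read_state();print(s["tool_pos"],R.from_rotvec(s["orientation"]).as_matrix().round(3).tolist())
E
```

```text
t: 5.4
tool_pos: [0.5292, -0.0472, 0.2393]
orientation: [-0.756, -3.048, -0.001]
force: [0.8, 0.1, -1.0]
opening: 0.0137
gripper_force: 45.0
t: 6.23
tool_pos: [0.5681, 0.2091, 0.2389]
orientation: [-1.875, -2.519, 0.002]
force: [0.8, -0.1, -1.7]
opening: 0.0136
gripper_force: 45.0
t: 6.48
tool_pos: [0.5687, 0.2077, 0.2397]
orientation: [1.881, 2.516, -0.0]
force: [-0.2, -1.3, -1.7]
opening: 0.0135
gripper_force: 45.0
[0.56873319 0.20788547 0.23979356] [[-0.283, 0.959, 0.0], [0.959, 0.283, 0.0], [-0.0, 0.0, -1.0]]
```

View pics/w3.png

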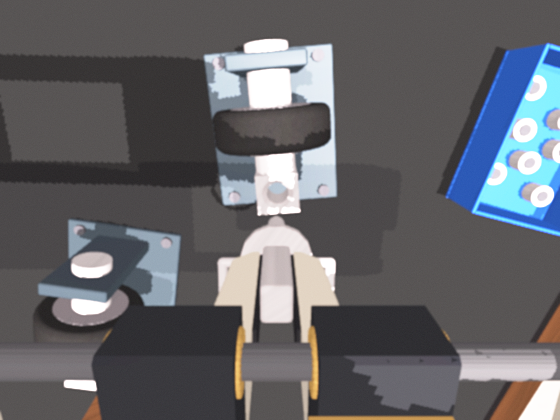

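The stand with the hole at about (279,191) lies straight ahead, and the pin hangs with its ring square in the gripper. I'll zoom in on the hole.

```bash
python3 - <<'E'
from h import *
import pickle
c=pickle.load(open("w3.pkl","rb"))
cv2.imwrite("pics/w3c.png",cv2.resize(c["image"][140:290,200:350],None,fx=4,fy=4,interpolation=cv2.INTER_CUBIC))
E
```

```text
(no output)
```

View pics/w3c.png

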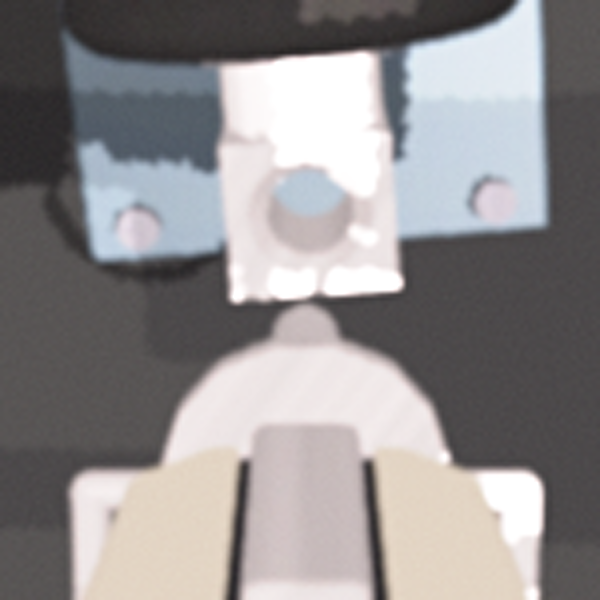

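The hole's mouth is at (277.5,192), and the end block's corners in the crop are (218,137), (388,135), (232,303) and (402,290). The shank tip shows just beyond the collar at about (276.5,217).

```bash
python3 - <<'E'
from h import *
import pickle
c=pickle.load(open("w3.pkl","rb"));t=pickle.load(open("top.pkl","rb"));s=pickle.load(open("scene.pkl","rb"))
f=lambda u,v:plane(c,200+u/4,140+v/4,.103)
h=f(310,208);print("hole",h,tri([(c,277.5,192),(t,106.3,207.5),(s,375.5,329.5)]))
q=[f(*p) for p in [(218,137),(388,135),(402,290),(232,303)]]
print("block ctr",np.mean(q,0),[np.linalg.norm(q[i]-q[i-1]).round(4) for i in range(4)])
for a,b in((0,3),(1,2)): d=q[b]-q[a];print(np.degrees(np.arctan2(d[1],d[0])))
for a,b in((0,1),(3,2)): d=q[b]-q[a];print(np.degrees(np.arctan2(d[1],d[0]))-90)
st=robot.read_state();p=np.array(st["tool_pos"]);print(p)
for dz in(-.015-.062,-.015-.052): print("tip ctr proj",proj(c,p+[0,0,dz]))
print("hole now",proj(c,[.5692,.2086,.103]))
E
```

```text
hole [0.56827658 0.21030559 0.103     ] [0.56887929 0.20893815 0.10027407]
block ctr [0.5688948  0.20825719 0.103     ] [np.float64(0.0371), np.float64(0.0359), np.float64(0.0346), np.float64(0.0372)]
-69.8295895537042
-67.50300249529056
-72.84513491683653
-68.9137090215404
[0.56873319 0.20788547 0.23979356]
tip ctr proj [277.39009262 217.69776405]
tip ctr proj [277.42866946 222.56244893]
hole now [277.96638089 194.13552536]
```

```bash
python3 - <<'E'
from h import *
import pickle
c=pickle.load(open("w3.pkl","rb"))
A=lambda p,q,z:np.degrees(np.arctan2(*((plane(c,*q,z)-plane(c,*p,z))[[1,0]])))
print(A((205,55),(223,205),.008),A((331,45),(336,196),.008),A((268,75),(277.5,192),.1),A((266,46),(277.5,192),.097))
E
```

```text
-69.48839997062483 -68.90021344547792 -68.99304599854482 -69.12666442219367
```

```bash
python3 -m inch '[0,1,0,4.5,0,0,1,-30,4.5,0,0,1,-50,4.5,0,0,1,-65,4.5,0,0,1,-80,4.5,0,0,1,-80,4.5,0]'
python3 -m inch '[0,0,0,0,0,0,0,0,0,0]'
```

```text
t: 7.03
tool_pos: [0.5665, 0.2086, 0.1557]
orientation: [-1.779, -2.585, 0.007]
force: [-1.3, -0.0, -1.7]
opening: 0.0137
gripper_force: 45.0
t: 7.2
tool_pos: [0.5692, 0.2096, 0.1609]
orientation: [1.78, 2.587, 0.002]
force: [-0.1, -0.1, -1.8]
opening: 0.0138
gripper_force: 45.0
```

```bash
python3 -m inch '[0,0,-15,0,0,0,0,-28,0,0,0,0,-36,0,0,0,0,-40,0,0,0,0,-42,0,0,0,0,-43,0,0,0,0,-43,0,0,0,0,-43,0,0]'
```

```text
t: 7.87
tool_pos: [0.5688, 0.2098, 0.1177]
orientation: [1.78, 2.588, 0.0]
force: [-3.0, -2.9, 5.8]
opening: 0.0137
gripper_force: 45.0
```

```bash
python3 -m inch '[0,0,0,0,30,0,0,0,0,60,0,0,0,0,60,0,0,0,0,60,0,0,0,0,60,0,0,0,0,60]'
python3 -m inch '[0,0,30,0,60,0,0,65,0,60,0,0,100,0,60,0,0,110,0,60,0,0,110,0,60]'
python3 -m inch '[0,0,0,0,60,0,0,0,0,60]'
python3 - <<'E'
from h import *
import pickle
c=cam("wrist");pickle.dump(c,open("w4.pkl","wb"));s=cam("scene");pickle.dump(s,open("s4.pkl","wb"))
a=cv2.resize(c["image"][130:330,180:380],None,fx=2,fy=2,interpolation=cv2.INTER_CUBIC)
b=cv2.resize(s["image"][270:370,320:420],None,fx=4,fy=4,interpolation=cv2.INTER_CUBIC)
cv2.imwrite("pics/w4.png",np.hstack([a,b]))
s=robot.read_state();print(s["tool_pos"],s["force"],proj(c,(.5688,.209,.107)))
E
```

```text
t: 8.37
tool_pos: [0.5686, 0.2098, 0.1165]
orientation: [-1.78, -2.588, -0.0]
force: [-0.8, 0.7, -0.1]
opening: 0.049
gripper_force: 0.0
t: 8.78
tool_pos: [0.571, 0.2105, 0.2318]
orientation: [1.777, 2.584, 0.01]
force: [-0.2, 0.3, -0.0]
opening: 0.0556
gripper_force: 0.0
t: 8.95
tool_pos: [0.5678, 0.2095, 0.2246]
orientation: [-1.779, -2.587, 0.003]
force: [-1.1, 0.4, -0.1]
opening: 0.0557
gripper_force: 0.0
[0.56749195 0.2094691  0.22409168] [ 0.21508049 -0.67655362 -0.12761016] [278.49793419 202.47717272]
```

View pics/w4.png

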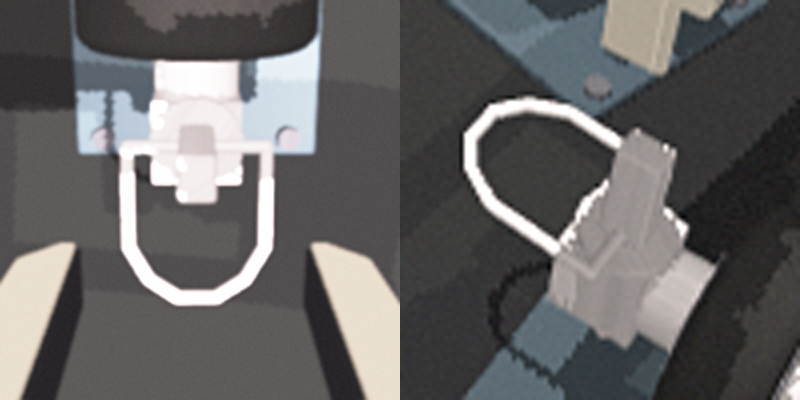

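The pin is seated with its collar on the axle, and the ring points squarely out past the end. I'll now press the ring down with the fingers straddling the axle.

```bash
python3 -m inch '[16,-39,0,0,47,16,-39,-30,0,47,16,-39,-65,0,47,16,-39,-95,0,47,16,-39,-105,0,47,16,-39,-105,0,47]'
python3 -m inch '[0,0,-8,0,47,0,0,-16,0,47,0,0,-24,0,47,0,0,-32,0,47,0,0,-38,0,47,0,0,-43,0,47,0,0,-43,0,47,0,0,-43,0,47]'
python3 - <<'E'
from h import *
s=robot.read_state();d=np.array(s["tool_pos"])-[.5688,.209,0];print(s["tool_pos"],d@[.352,-.936,0],d@[.936,.352,0],s["opening"])
a=cam("scene")["image"];b=cam("wrist")["image"]
cv2.imwrite("pics/s5.png",np.hstack([cv2.resize(a[250:390,300:440],(400,400),interpolation=cv2.INTER_CUBIC),cv2.resize(b[130:330,180:380],(400,400))]))
E
```

```text
t: 9.55
tool_pos: [0.5811, 0.17, 0.1164]
orientation: [-1.777, -2.583, 0.01]
force: [-0.8, -1.1, -0.0]
opening: 0.044
gripper_force: 0.0
t: 10.22
tool_pos: [0.5844, 0.1708, 0.0783]
orientation: [-1.78, -2.588, 0.001]
force: [0.8, -0.1, 0.5]
opening: 0.0438
gripper_force: 0.0
[0.5843738  0.17075156 0.07831556] 0.0412825158614629 0.0011136290995739507 0.04379542675780575
```

View pics/s5.png

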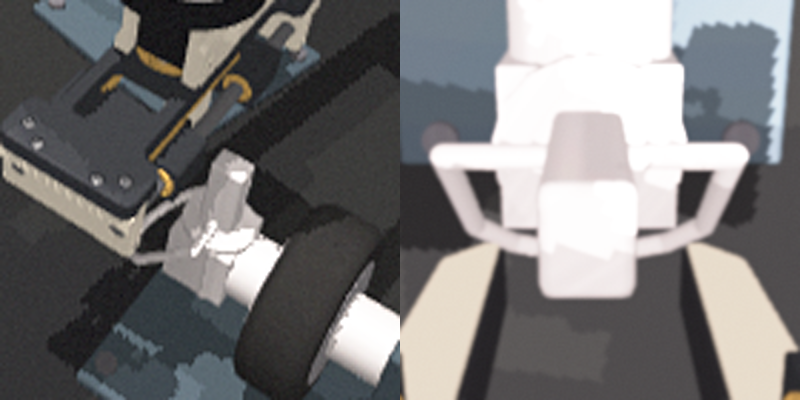

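The ring is swung partway down and the fingers straddle the axle evenly. Now I'll push in towards the axle.

```bash
python3 -m inch '[0,0,-3,0,47,-1.5,4,-4,0,47,-3,8,-4,0,47,-4.5,12,-4,0,47,-6,16,-4,0,47,-7,19,-4,0,47,-8,21.5,-4,0,47,-8,21.5,-4,0,47]'
python3 -m inch '[-0.7,2,0,0,47,-1.4,3.8,0,0,47,-1.4,3.8,0,0,47,-1.4,3.8,0,0,47]'
python3 - <<'E'
from h import *
s=robot.read_state();d=np.array(s["tool_pos"])-[.5688,.209,0];print(s["tool_pos"],d@[.352,-.936,0],d@[.936,.352,0],s["opening"],s["force"])
E
```

```text
t: 10.98
tool_pos: [0.5764, 0.193, 0.0747]
orientation: [-1.779, -2.589, -0.0]
force: [0.5, 0.0, -0.2]
opening: 0.0435
gripper_force: 0.0
t: 11.32
tool_pos: [0.5753, 0.196, 0.0747]
orientation: [1.78, 2.588, -0.0]
force: [0.5, -1.4, -0.5]
opening: 0.0434
gripper_force: 0.6
[0.57532704 0.19598362 0.07469372] 0.014480848645430651 0.0015275405850319304 0.04337616916262753 [ 0.51458898 -1.41087536 -0.46586344]
```

```bash
python3 -m inch '[-0.4,1,0,0,47,-0.7,2,0,0,47,-0.7,2,0,0,47,-0.7,2,0,0,47]'
```

```text
t: 11.65
tool_pos: [0.5749, 0.1978, 0.075]
orientation: [1.78, 2.588, 0.0]
force: [1.4, -4.1, 3.7]
opening: 0.0438
gripper_force: 1.9
```

Contact force has risen, so the ring is at its stop. I'll back out and look.

```bash
python3 -m inch '[4,-10,0,0,47,10,-28,0,0,47,18,-48,0,0,47,26,-70,0,0,47,26,-70,0,0,47,26,-70,30,0,47,26,-70,70,0,47,26,-70,110,0,47,26,-70,150,0,47,26,-70,150,0,47]'
python3 - <<'E'
from h import *
a=cam("scene");b=cam("wrist");t=cam("top")
s=robot.read_state();print(s["t"],s["tool_pos"])
f=lambda c,x,y,w:cv2.resize(c["image"][y:y+w,x:x+w],(390,390),interpolation=cv2.INTER_CUBIC)
u,v=proj(b,(.5688,.209,.1)).astype(int);print(u,v)
cv2.imwrite("pics/s6.png",np.hstack([f(a,320,280,110),f(b,max(u-70,0),max(v-60,0),140)]))
E
```

```text
t: 12.48
tool_pos: [0.6046, 0.1289, 0.2351]
orientation: [1.775, 2.58, 0.015]
force: [1.3, 0.7, 1.4]
opening: 0.0436
gripper_force: 0.0
12.6333 [0.60069634 0.12832814 0.22489639]
270 87
```

View pics/s6.png

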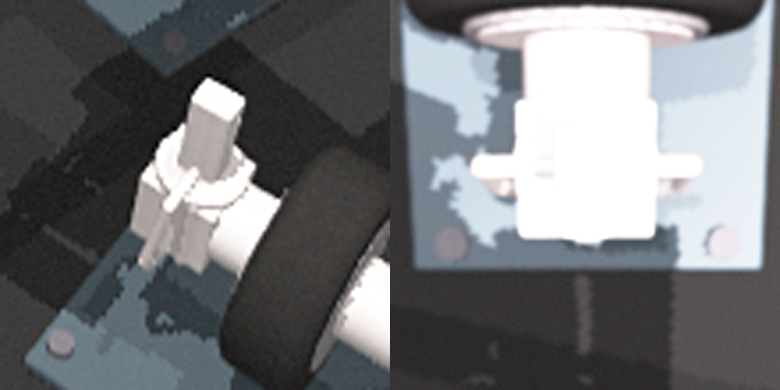

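The ring hangs down round the axle end, and the collar sits flat on the axle. The gripper is clear, so I'll hand the job in.

```bash
python3 -m inch '[0,0,0,0,47,0,0,0,0,47,0,0,0,0,47]'; python3 -c "
from plant import job
print(job.close_job())"
```

```text
t: 12.88
tool_pos: [0.5996, 0.128, 0.2226]
orientation: [-1.779, -2.586, 0.003]
force: [0.3, -0.4, 0.5]
opening: 0.0439
gripper_force: 0.0
the job is handed in; nothing more can be done
None
```

The larger lock pin is in the leftmost axle with its collar seated and its ring swung down round the axle end; I never touched the plain pin, and the job was handed in at about 13 s (no verdict was returned).

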